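File the edge of a cover plate on forward strokes

ROBOT

A 7-joint arm with a two-finger parallel gripper is mounted at the origin on the work surface. World frame = base frame: x ahead of the robot, y to its left, z up, the work surface at z = 0. Lengths are in m, angles in rad, forces in N, time in s.
With the tool pointing down it reaches from about 0.375 to 0.925 m from the base axis. Payload 3.1 kg.
Tool frame: the origin (TCP) lies between the finger pads; the fingertips stand 19 mm ahead of it and the grasp point (between the pads) is the TCP; z points along the fingers, y is the line along which they close (so a half turn about z gives the same grasp; the last joint's range is limited). The gripper opens to 85 mm and grips with 20 to 120 N. Pads are 22 mm wide; open, the fingers measure 114 mm over their backs; the gripper's body (76 mm by 85 mm) begins 54 mm behind the grasp point. The pads swing forward as they close: fully open they stand 13 mm farther back than shut.
Start: joints at [-1.375, 0.383, 0.044, 1.598, -0.018, 1.161, -0.05], TCP at [0.188, 0.622, 0.25] pointing down, gripper open.
Joint ranges: [-2.61, 2.61], [-0.41, 2.15], [-1.48, 1.57], [0, 2.5], [-1.57, 4.71], [0.05, 1.97], [-2.85, 2.85]. Speed limits (rad/s): [2.79, 2.79, 3.14, 3.14, 3.14, 3.14, 3.14].

INTERFACE

Orientations are given as a unit quaternion [x, y, z, w].
In Python, from bench import move_ptp, movel, move_j, move_gripper, pause, inverse_kinematics, read_camera, camera_params, MotionError, sign_off, look_for, tip_of, read_time_s, read_qpos, read_joint_vel, read_effort, read_eef_pos, read_tcp_rot, read_ft_force, read_ft_torque, read_finger_gap, read_grasp_force gives the robot as it stands. Calls block until the motion is done:
- move_ptp(position, orientation): joint-space move of the TCP to a pose.
- movel(position, orientation=None, speed=0.15): straight line of the TCP; orientation=None keeps the orientation; speed is the mean speed in m/s.
- move_j(angles): joint-space move.
- move_gripper(opening, effort=None): finger opening in m; effort is the grip in N (None keeps the last); returns when the fingers have stopped.
- pause(seconds).
- inverse_kinematics(position, orientation): joint angles nearest the present ones, or None.
- read_camera(name): name is "side" or "top"; returns the picture (480x640x3 uint8, red, green, blue); there is no depth.
- camera_params(name): a dict with "K" (3x3 intrinsics, pixels), "dist_coeffs" ([k1, k2, p1, p2, k3] as OpenCV has them; the pictures are not rectified), "camera_from_world" (4x4, takes a point from world to camera coordinates). Camera axes: x right, y down, z forward; pixel columns grow to the right and rows downward; lengths in m; the calibration is good to about 2 mm. A picture is of the moment at which its call begins. camera_params takes no time and is no camera call.
A pose or a line that the arm cannot do raises MotionError and nothing moves.
- sign_off(): hands the job in; it is judged then, once.
Trained networks look in the newest picture that a camera, given by its name, has taken for a name from the list of things; names that differ only in an ending like _2 or _b are one class to them, and where a whole thing is asked for, a point or a joint stands for the part that bears it (a point fixed in the world has none). Each returns a list of dicts, best first, with "confidence" (0 to 1); they miss things now and then, are a little off and sometimes report something else, mostly with a low value. They report only what shows in the picture. A call takes as long as a camera call. They do not tell look-alikes from the thing itself.
- look_for(camera, name): "at" ([column, row] in pixels, amid what is visible of it).
- tip_of(camera, name): "at" ([column, row] in pixels: a listed point, or the origin of a listed thing).
Readings, each from a call of its own:
- read_time_s(): time.
- read_qpos(): joint angles.
- read_joint_vel(): joint speeds.
- read_effort(): joint torques, N m.
- read_eef_pos(): TCP position.
- read_tcp_rot(): TCP orientation.
- read_ft_force(): force on the tool from outside, world axes, zero at the start.
- read_ft_torque(): the same for the moment, N m.
- read_finger_gap(): finger opening in m.
- read_grasp_force(): force on a finger pad.
Only numpy, scipy, OpenCV 4.12 (cv2) and the standard library are available. Lean on these libraries where they do the work, as an engineer would, in place of code of your own. Each camera call takes 0.05 s, during which the arm holds its last target. There are 200 camera calls.

TASK

Draw the file out by its blade from under the low bench riser, lay it on the grey mat and let go, then take it again by its handle only. File the top edge of the plate in the sliding jig with at least three strokes, each pushed straight forward across the edge from the front third of the blade to the rear third while bearing lightly on it; after every stroke, lift the file clear of the plate before going back, so that the jig's carriage is never dragged off its stop. Finally lay the file flat on the mat again, teeth side down as it lay before, and let go; leave the bottle, the beaker and the jar standing where they are.

Things in the scene. Friction and masses are not known exactly. Their poses are not given: they have to be found in the camera images.
- file: flat file, 200 mm, 265 g: black handle, steel blade. Origin under the middle of its length, level with the handle's underside; x points to the tip, z up as it lies. At the start the handle is under the riser and the blade sticks out; pull it straight along its x. It lies on the handle, blade hanging free 8 mm above the bench; centre of mass about 21 mm behind the origin, in the handle
- file_handle: the file's handle (fixed to it, same frame and origin as the file): a box from x = -100 to -10 mm, 26 mm wide (y), 30 mm tall (z 0 to 30 mm)
- file_blade: the file's blade (fixed to it, same frame and origin as the file): flat bar from x = -10 to +100 mm, 24 mm wide (y), 6 mm thick (z 8 to 14 mm); its underside does the filing
- file_tip (a point): middle of the front end of the blade's underside, 100 mm ahead of the file's origin and 8 mm above it (axes as the file's)
- riser: low fixed bench shelf, white board 280 mm (x) by 170 mm (y), underside 50 mm and top 62 mm above the bench, stock up to 100 mm high on its rear half. Origin on the bench below the middle of its open front edge; the board reaches from there to +y, the file sticks out to -y. Two legs 12 mm thick, 134 mm either side of the middle
- mat: grey mat fixed on the bench, 260 mm (its x) by 140 mm (its y), 3 mm thick; origin at the middle of its underside
- jig: filing jig fixed on the bench: base 200 by 120 mm, 24 mm high with its rails. Origin on the bench below the middle of the plate's edge when the carriage is at its stop; x is the forward (pushing) direction, the stop stands on the +x side and is 54 mm high, 54 mm from the origin
- plate_edge (a point): middle of the top edge of the upright aluminium plate clamped in the jig's carriage, 110 mm above the bench; axes as the jig's: the edge runs along y, 100 mm long and 5 mm thick; x is the pushing direction. The jaws are 76 mm high and reach 27 mm before and behind the plate; the carriage is 47 mm high and reaches 43 mm to -x
- carriage (a joint): slide of the jig's carriage: 0 when it rests against its stop (the start), grows up to 0.05 m as it is pulled to the jig's -x. Forward pushes are borne by the stop; to -x only about 0.6 N of friction holds it, so a file dragged back while bearing takes it along
- bottle: closed amber bottle, 56 mm across, 120 mm tall, stands loose; origin under its centre. Bystander
- beaker: open glass beaker, 70 mm across, 85 mm tall, stands loose; origin under its centre. Bystander
- jar: closed white jar, 60 mm across, 65 mm tall, stands loose; origin under its centre. Bystander
There are look-alikes about, which are no part of the job. Of the things like the file, leave any that is blue; of the rest the smaller one is meant. Leave any orange look-alike of the jig alone.

How it is judged:
By the outcome, as a careful person would: the job done as asked, in the order asked, and still so for the second after the job is handed in, with the robot touching nothing.
It also fails if it takes over 72 s, if anything falls off the work surface, if the arm or the gripper's body presses on something with over 40 N, if the wrist force passes 120 N, or if a joint passes its speed limit or range.

## Working session

There is one attempt and no reset: what is moved stays moved. The work goes in short steps, each a Python script; the robot and the scene stay as the last script left them, time stands still between calls to the robot, and variables do not carry over. Pictures are saved under pics/ and viewed, at most 10 in all, crops included, and the job is handed in when it is done.

```bash
ls; mkdir -p pics
python3 - <<'E'
from bench import *
import cv2,numpy as np
for c in ("side","top"):
    im=read_camera(c); cv2.imwrite(f"pics/{c}0.png",im[:,:,::-1])
    p=camera_params(c); print(c,np.round(p["K"],1).tolist(),p["dist_coeffs"],np.round(p["camera_from_world"],3).tolist())
    for n in ("file","file_handle","file_blade","riser","mat","jig","bottle","beaker","jar","carriage"):
        print(n,[(np.round(d["at"]).tolist(),round(d["confidence"],2)) for d in look_for(c,n)])
    for n in ("file","file_tip","riser","mat","jig","plate_edge","bottle","beaker","jar"):
        print("tip",n,[(np.round(d["at"]).tolist(),round(d["confidence"],2)) for d in tip_of(c,n)])
print(read_tcp_rot(),read_time_s())
E
```

```text
pics
side [[458.3, 0.0, 319.7], [0.0, 458.3, 240.2], [0.0, 0.0, 1.0]] [-0.10472927  0.          0.          0.          0.        ] [[0.983, -0.181, 0.001, -0.518], [-0.136, -0.745, -0.653, 0.226], [0.119, 0.642, -0.757, 1.172], [0.0, 0.0, 0.0, 1.0]]
file [([265.0, 139.0], 0.87), ([296.0, 208.0], 0.57)]
file_handle [([207.0, 246.0], 0.71), ([293.0, 204.0], 0.65), ([257.0, 142.0], 0.57)]
file_blade [([191.0, 226.0], 0.69), ([295.0, 208.0], 0.68), ([288.0, 131.0], 0.58)]
riser [([276.0, 171.0], 0.68)]
mat [([314.0, 281.0], 0.56)]
jig [([358.0, 377.0], 0.94), ([447.0, 324.0], 0.9)]
bottle [([403.0, 259.0], 0.7), ([359.0, 378.0], 0.47)]
beaker [([308.0, 455.0], 0.76), ([403.0, 258.0], 0.36)]
jar [([366.0, 215.0], 0.63)]
carriage [([373.0, 372.0], 0.97), ([459.0, 307.0], 0.68)]
tip file [([295.0, 200.0], 0.74), ([200.0, 241.0], 0.65)]
tip file_tip [([303.0, 126.0], 0.98), ([298.0, 219.0], 0.76), ([183.0, 219.0], 0.67)]
tip riser [([280.0, 204.0], 0.97)]
tip mat [([315.0, 280.0], 0.91)]
tip jig [([455.0, 324.0], 0.94), ([371.0, 378.0], 0.92)]
tip plate_edge [([378.0, 357.0], 0.68), ([469.0
[... 821 characters left out ...]
0.92)]
beaker [([350.0, 252.0], 0.74), ([516.0, 281.0], 0.63)]
jar [([288.0, 187.0], 0.93)]
carriage [([414.0, 139.0], 0.98)]
tip file [([239.0, 258.0], 0.76), ([134.0, 266.0], 0.64), ([278.0, 357.0], 0.64)]
tip file_tip [([122.0, 230.0], 0.66), ([247.0, 375.0], 0.62), ([271.0, 260.0], 0.49), ([240.0, 260.0], 0.25)]
tip riser [([248.0, 272.0], 0.66)]
tip mat [([349.0, 250.0], 0.79), ([348.0, 175.0], 0.6)]
tip jig [([450.0, 227.0], 0.64), ([409.0, 145.0], 0.63)]
tip plate_edge [([417.0, 132.0], 0.58)]
tip bottle [([344.0, 173.0], 0.78)]
tip beaker [([507.0, 278.0], 0.72), ([291.0, 188.0], 0.53)]
tip jar [([290.0, 190.0], 0.69)]
[1.46325982e-01 9.89236426e-01 1.47906098e-05 1.01852437e-05] 2.0
```

View pics/side0.png

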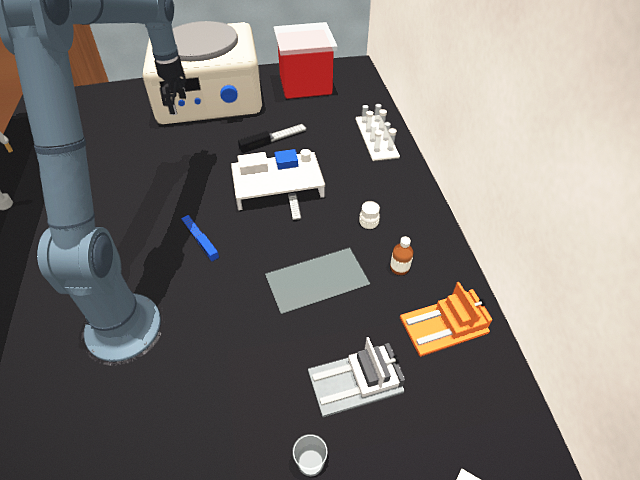

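View pics/top0.png

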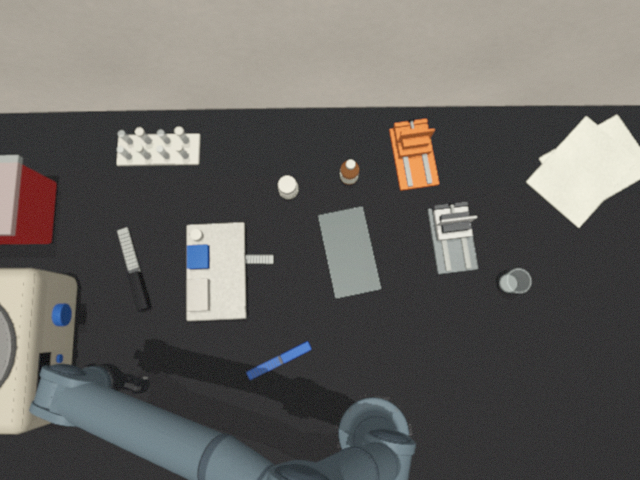

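The side view shows the file's blade at (295,205), coming out from under the white riser, with the mat at (317,280), the grey jig at (358,377) and the orange decoy at (447,320). In the top view the blade is at (260,259), mat (350,252), jig (453,238), beaker (515,281), bottle (349,172), jar (288,187) and blue file (280,361). The big look-alike is at (133,270).

```bash
cat > h.py <<'E'
from bench import *
import cv2, numpy as np
from scipy.spatial.transform import Rotation as R
def cam(c):
    p=camera_params(c); return np.array(p["K"]),np.array(p["dist_coeffs"]),np.array(p["camera_from_world"])
def back(c,px,z):
    "pixels -> world points at height z"
    K,D,T=cam(c); px=np.array(px,float).reshape(-1,1,2)
    u=cv2.undistortPoints(px,K,D).reshape(-1,2); d=np.c_[u,np.ones(len(u))]@T[:3,:3]
    o=-T[:3,:3].T@T[:3,3]; return o+d*((z-o[2])/d[:,2])[:,None]
def proj(c,P):
    K,D,T=cam(c); return cv2.projectPoints(np.array(P,float).reshape(-1,1,3),cv2.Rodrigues(T[:3,:3])[0],T[:3,3],K,D)[0].reshape(-1,2)
def snap(c): return np.ascontiguousarray(read_camera(c)[:,:,::-1])
def crop(im,name,x0,y0,w,h,s):
    cv2.imwrite(name,cv2.resize(im[y0:y0+h,x0:x0+w],None,fx=s,fy=s,interpolation=cv2.INTER_CUBIC))
def blob(im,mask,roi):
    "largest blob in roi=(x0,y0,x1,y1) -> contour (pixels)"
    m=np.zeros(mask.shape,np.uint8); x0,y0,x1,y1=roi; m[y0:y1,x0:x1]=mask[y0:y1,x0:x1]*255
    cs=cv2.findContours(m,cv2.RETR_EXTERNAL,cv2.CHAIN_APPROX_NONE)[0]
    return max(cs,key=cv2.contourArea).reshape(-1,2)
def rect(c,cnt,z):
    "min-area rectangle in the world plane z: centre, size, angle of long side"
    P=back(c,cnt,z)[:,:2]; (x,y),(w,h),a=cv2.minAreaRect((P*1000).astype(np.float32))
    if w<h: w,h,a=h,w,a+90
    return np.round([x/1000,y/1000,w,h,a%180],4)
E
python3 - <<'E'
from h import *
for c,rois in (("top",dict(mat=(310,200,390,305),riser=(180,215,246,325),blade=(246,250,280,268))),("side",dict(mat=(255,240,375,315),blade=(285,194,305,222)))):
    im=cv2.imread(f"pics/{c}0.png"); g=im.max(2)
    for n,r in rois.items():
        z=dict(mat=.003,riser=.062,blade=.014)[n]
        cnt=blob(im,g>(150 if n=="riser" else 90),r); print(c,n,rect(c,cnt,z),cv2.boundingRect(cnt))
t=cv2.imread("pics/top0.png"); s=cv2.imread("pics/side0.png")
A=cv2.resize(t[195:285,415:515],None,fx=4,fy=4,interpolation=cv2.INTER_CUBIC)
B=cv2.resize(s[330:420,300:410],None,fx=3.6,fy=4,interpolation=cv2.INTER_CUBIC)
cv2.imwrite("pics/jig.png",np.hstack([A,B[:,:400]]))
for n,z,pt,ps in (("bottle",.06,(349,172),(403,259)),("beaker",0,(507,278),(311,463)),("beaker_mid",.042,(516,281),(308,455)),("jar",.032,(288,187),(366,215)),("plate",.11,(458,217),(378,357)),("jig0",0,(450,227),(371,378)),("tip",.008,(271,260),(298,219)),("riser0",0,(248,272),(280,204))):
    print(n,np.round(back("top",pt,z)[0],3),np.round(back("side",ps,z)[0],3))
E
```

```text
top mat [5.308000e-01 6.200000e-02 2.642901e+02 1.439183e+02 1.137520e+01] (318, 206, 64, 93)
top riser [  0.4684   0.4525 280.8778 168.1805   2.1928] (187, 222, 59, 99)
top blade [ 0.5091  0.3317 82.1331 27.4024 89.6087] (246, 254, 28, 10)
side mat [5.297000e-01 6.230000e-02 2.611468e+02 1.424739e+02 1.122480e+01] (265, 247, 105, 67)
side blade [  0.5076   0.34   106.0656  26.6636  89.3309] (289, 195, 12, 25)
bottle [0.763 0.06  0.06 ] [0.765 0.042 0.06 ]
beaker [ 0.446 -0.414  0.   ] [ 0.431 -0.416  0.   ]
beaker_mid [ 0.433 -0.424  0.042] [ 0.426 -0.409  0.042]
jar [0.726 0.245 0.032] [0.715 0.248 0.032]
plate [ 0.611 -0.245  0.11 ] [ 0.611 -0.25   0.11 ]
jig0 [ 0.604 -0.249  0.   ] [ 0.605 -0.249  0.   ]
tip [0.505 0.298 0.008] [0.512 0.291 0.008]
riser0 [0.47  0.368 0.   ] [0.466 0.374 0.   ]
```

View pics/jig.png

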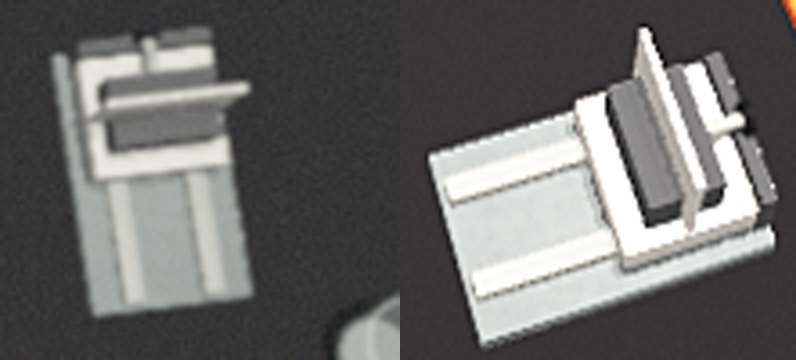

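The crop shows the base and plate clearly. In the top picture the upper edge runs from about (439,221) to (477.5,217). The base corners are at (438,274.5), (478,269) and (428,209).

```bash
cat >> h.py <<'E'
def q(a): # tool down, tool x at world yaw a (deg)
    return (R.from_euler("z",a,degrees=True)*R.from_euler("x",180,degrees=True)).as_quat()
E
python3 - <<'E'
from h import *
bt=back("top",[(438.25,274.5),(478,269),(428.25,208.75)],.012)
f=lambda s:(300+(s[0]-400)/3.6,330+s[1]/4)
bs=back("side",[f(p) for p in ((428,153),(482,343),(772,245))],.012)
for b in (bt,bs):
    print(np.round(b[:,:2],4).tolist(),[np.round([np.linalg.norm(v),np.degrees(np.arctan2(v[1],v[0]))],3) for v in (b[1,:2]-b[0,:2],b[2,:2]-b[0,:2],b[2,:2]-b[1,:2])])
e=back("top",[(439,220.5),(477.5,216.5)],.11); print(e[:,:2],np.linalg.norm(e[1]-e[0]),e.mean(0))
# overlay hypothesis of plate edge
t=cv2.imread("pics/top0.png"); s=cv2.imread("pics/side0.png")
out=[]
for c,im,(x0,y0) in (("top",t,(420,195)),("side",s,(340,325))):
    cr=cv2.resize(im[y0:y0+65,x0:x0+65],None,fx=6,fy=6,interpolation=cv2.INTER_CUBIC)
    for th,col in ((8,(0,0,255)),):
        r=R.from_euler("z",th,degrees=True).as_matrix()
        P=np.array([.611,-.248,.11])+np.array([(x,y,0) for x,y in ((-.0025,-.05),(.0025,-.05),(.0025,.05),(-.0025,.05))])@r.T
        p=((proj(c,P)-[x0,y0]+.5)*6).astype(np.int32); cv2.polylines(cr,[p],True,col,1)
    out.append(cr)
cv2.imwrite("pics/ov.png",np.hstack(out))
# IK checks
for nm,p,a in (("blade",(.508,.318,.024),-90.5),("lay",(.601,.076,.03),11.3),("handle",(.476,.051,.03),11.3),("file0",(.478,-.266,.13),8),("file1",(.545,-.257,.13),8)):
    print(nm,[None if (k:=inverse_kinematics(p,q(a+d))) is None else np.round(k,2).tolist() for d in (0,180)])
E
```

```text
[[0.4572, -0.2042], [0.4728, -0.324], [0.6592, -0.1826]] [array([  0.121, -82.568]), array([0.203, 6.087]), array([ 0.234, 37.19 ])]
[[0.4602, -0.2022], [0.4741, -0.3222], [0.6688, -0.3005]] [array([  0.121, -83.375]), array([  0.231, -25.225]), array([0.196, 6.37 ])]
[[ 0.60096915 -0.19054382]
 [ 0.61177772 -0.30062515]] 0.11061068970091259 [ 0.60637344 -0.24558448  0.11      ]
blade [[-0.55, 0.58, -0.1, 1.85, 0.08, 0.72, 2.44], [-0.96, 0.61, 0.41, 1.87, -0.35, 0.73, -0.35]]
lay [[-0.66, 0.66, 0.59, 1.86, -0.51, 0.78, -1.17], [-0.45, 0.6, 0.32, 1.85, -0.27, 0.74, 1.79]]
handle [[-0.9, 0.55, 0.83, 2.17, -0.66, 0.69, -0.99], [-0.58, 0.43, 0.44, 2.16, -0.32, 0.61, 1.85]]
file0 [[-0.26, 0.45, 0.84, 1.98, -0.43, 0.9, -0.63], [-0.35, 0.5, 0.97, 1.98, -0.52, 0.93, 2.59]]
file1 [[-0.23, 0.54, 0.77, 1.84, -0.45, 0.95, -0.69], [-0.37, 0.63, 0.97, 1.85, -0.62, 1.0, 2.58]]
```

View pics/ov.png

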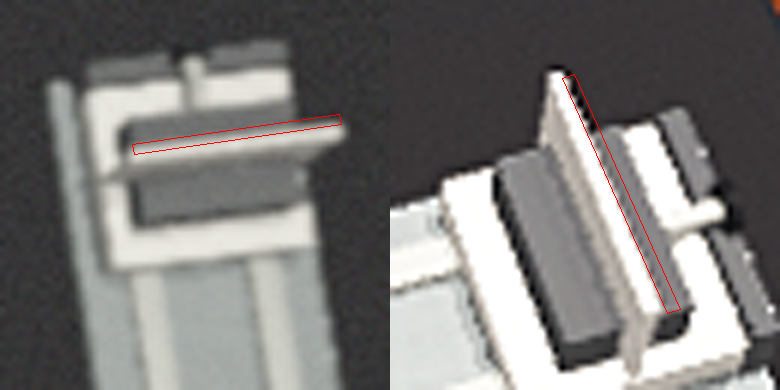

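Compared with the overlay, the real edge sits about 5 mm to -x. The plate edge is therefore at about (0.606, -0.247) with yaw about 7°. Now I'll take the blade.

Run:
```python
from h import *
a=89.5
move_gripper(.05,100)
move_ptp((.508,.318,.2),q(a)); move_ptp((.508,.318,.06),q(a)); movel((.508,.318,.023),q(a),.06)
print("F",np.round(read_ft_force(),2),read_eef_pos())
move_gripper(0.0,100)
print("gap",read_finger_gap(),read_grasp_force(),np.round(read_ft_force(),2),read_time_s())
for c in("top","side"): cv2.imwrite(f"pics/{c}1.png",snap(c))
crop(cv2.imread("pics/side1.png"),"pics/s1c.png",215,120,130,130,5)
```

```text
F [ 0.51  0.75 -0.75] [0.50812771 0.31788739 0.02286544]
gap 0.02056428029712417 97.94390559196472 [-0.67 -0.76  0.37] 5.8417
```

View pics/s1c.png

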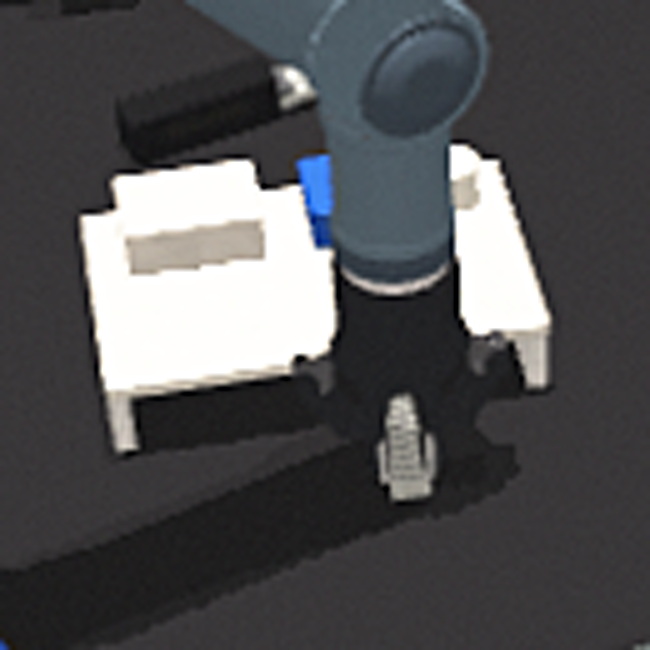

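The jaws hold the blade centrally at crop (405,450), which is in front of the riser, and the grip is 98 N. Next I pull it straight out and check.

Run:
```python
from h import *
a=89.5; d=np.array([np.cos(np.radians(-90.5)),np.sin(np.radians(-90.5)),0])
p0=np.array(read_eef_pos()); p=p0+.155*d; movel(p,q(a),.1)
print(np.round(read_ft_force(),2),read_finger_gap(),read_grasp_force(),read_eef_pos())
p[2]+=.05; movel(p,q(a),.1); print(np.round(read_ft_force(),2),np.round(read_ft_torque(),3),read_finger_gap(),read_time_s())
s,t=snap("side"),snap("top")
cv2.imwrite("pics/c2.png",np.hstack([cv2.resize(s[180:300,230:350],None,fx=3.2,fy=3.2),cv2.resize(t[200:320,210:330],None,fx=3.2,fy=3.2)]))
```

```text
[-0.36 -0.51  0.02] 0.02092022078881983 98.02113890647888 [0.50674566 0.16292549 0.02318881]
[-0.18 -0.48 -1.91] [-0.238  0.015  0.045] 0.02086758823864627 8.2917
```

View pics/c2.png

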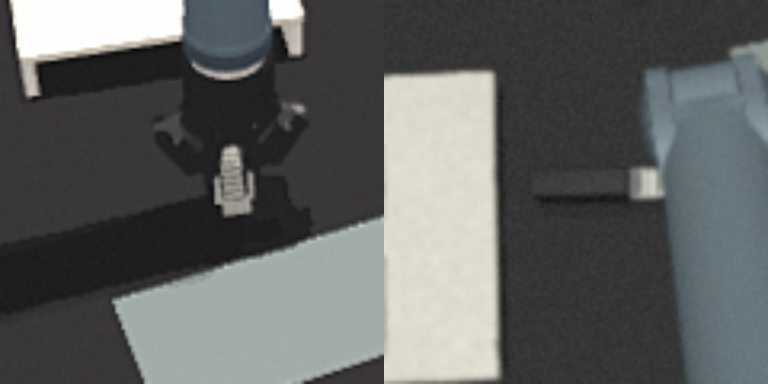

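The file is held and the handle is clear of the riser: in the top crop it spans 532–630 at row 184. The torque of 0.238 N·m fits the known mass distribution. Now I carry it to the mat.

Run:
```python
from h import *
h=back("top",[(286.9,257.5),(256.3,257.5)],.08); tcp=np.array(read_eef_pos()); print(np.round(h,4),np.round(tcp,4))
g=h[0,1]-tcp[1]-.01; g2=h[1,1]-tcp[1]-.1; print("grip x on file",g,g2)
g=.071; th=11.3; u=np.array([np.cos(np.radians(th)),np.sin(np.radians(th))])
xy=np.array([.530,.062])+g*u
movel((tcp[0],tcp[1],.15),None,.15)
move_ptp((*xy,.15),q(180+th)); print(np.round(read_qpos(),2),np.round(read_ft_force(),2))
movel((*xy,.04),None,.1); print(np.round(read_ft_force(),2))
for z in (.034,.030,.0275,.026):
    movel((*xy,z),None,.03); f=read_ft_force(); print(z,np.round(f,2),np.round(read_ft_torque(),3))
    if f[2]>1.5: break
print(read_time_s())
```

```text
[[0.5023 0.2436 0.08  ]
 [0.5029 0.3319 0.08  ]] [0.5056 0.1628 0.0723]
grip x on file 0.07086302031935442 0.06909241937673238
[-0.35  0.41  0.19  1.8  -0.09  0.94  1.65] [ 0.32 -0.03 -2.5 ]
[ 0.79  0.39 -1.83]
0.034 [ 0.31 -0.15 -3.31] [ 0.036 -0.279 -0.019]
0.03 [-0.41  0.25 -1.77] [ 0.072 -0.176  0.012]
0.0275 [ 0.87 -0.   -1.71] [ 0.041 -0.14   0.004]
0.026 [-0.48 -0.02  0.77] [-0.073  0.114  0.031]
13.0917
```

Contact was made as expected. I'll let go, locate the file and take its handle.

Run:
```python
from h import *
p=np.array(read_eef_pos())
move_gripper(.05,60); pause(.3)
movel((p[0],p[1],.12),None,.15)
move_ptp((.55,.25,.25),q(180+11.3))
s,t=snap("side"),snap("top"); cv2.imwrite("pics/t3.png",t); cv2.imwrite("pics/s3.png",s)
cv2.imwrite("pics/c3.png",np.hstack([cv2.resize(s[230:330,255:380],None,fx=3.2,fy=3.2),cv2.resize(t[200:310,300:400],None,fx=3.2,fy=2.91)]))
g=t.max(2).astype(int)
c=blob(t,(g<75),(322,215,378,294)); print("handle top",rect("top",c,.033),rect("top",c,.025),cv2.boundingRect(c))
for cm in("top","side"):
    for n,z in(("file_tip",.011),("file",.003)): print(cm,n,[(np.round(back(cm,d["at"],z)[0,:2],3),round(d["confidence"],2)) for d in tip_of(cm,n)[:3]])
    print([(np.round(back(cm,d["at"],.033)[0,:2],3),round(d["confidence"],2)) for d in look_for(cm,"file_handle")[:3]])
print(read_time_s())
```

```text
handle top [ 5.575000e-01 -4.500000e-03  1.574825e+02  3.608650e+01  1.795348e+02] [ 5.592000e-01 -4.000000e-03  1.583828e+02  3.628320e+01  1.786037e+02] (365, 215, 13, 53)
top file_tip [(array([0.602, 0.755]), 0.75), (array([0.166, 0.367]), 0.69), (array([0.619, 0.092]), 0.6)]
top file [(array([0.53 , 0.055]), 0.76), (array([0.482, 0.714]), 0.68), (array([0.203, 0.272]), 0.55)]
[(array([0.416, 0.687]), 0.74), (array([0.233, 0.228]), 0.5), (array([ 0.428, -0.429]), 0.37)]
side file_tip [(array([0.613, 0.754]), 0.72), (array([0.628, 0.08 ]), 0.66)]
side file [(array([0.484, 0.711]), 0.95), (array([0.52 , 0.055]), 0.89), (array([0.203, 0.271]), 0.8)]
[(array([0.236, 0.195]), 0.73), (array([0.421, 0.671]), 0.61), (array([0.466, 0.04 ]), 0.57)]
15.85
```

View pics/c3.png

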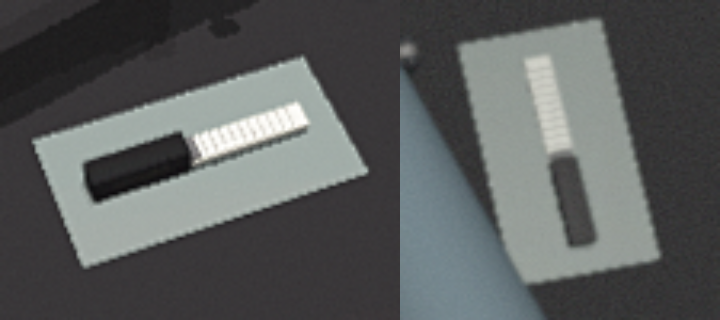

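The file lies flat, fully on the mat, with its handle towards the robot (top crop 564,157 to 581,243). I'll measure the handle and regrasp.

Run:
```python
from h import *
t=cv2.imread("pics/t3.png"); s=cv2.imread("pics/s3.png")
c=blob(t,t.max(2)<95,(343,248,366,288)); print(rect("top",c,.033),cv2.boundingRect(c))
b=blob(t,t.min(2)>165,(332,210,362,260)); print("blade",rect("top",b,.017))
b=blob(s,s.min(2)>200,(305,255,360,285)); print("blade s",rect("side",b,.017))
e=back("top",[(351.25,254),(356.6,283.5)],.033); print(e[:,:2])
```

```text
[4.74200e-01 5.09000e-02 9.07898e+01 2.64145e+01 1.14556e+01] (347, 254, 14, 31)
blade [5.783000e-01 6.990000e-02 1.010844e+02 2.518620e+01 1.134160e+01]
blade s [5.771000e-01 7.190000e-02 1.004143e+02 2.623490e+01 1.254220e+01]
[[0.5180156  0.05611471]
 [0.43017627 0.04175297]]
```

Handle measured at (0.4742, 0.0509), yaw 11.4°, 91×26 mm, which matches the given size. I'll grasp it.

```bash
cat >> h.py <<'E'
def force(n=5):
    F=[]
    for _ in range(n): F.append(read_ft_force()); pause(.02)
    return np.mean(F,0)
E
python3 - <<'E'
from h import *
th=11.4; xy=(.479,.052)
move_ptp((*xy,.13),q(th)); movel((*xy,.05),None,.15); movel((*xy,.026),None,.06); print(np.round(force(2),2))
move_gripper(0,120); print("gap",read_finger_gap(),read_grasp_force(),read_eef_pos())
movel((*xy,.06),None,.1); print(np.round(force(),2),np.round(read_ft_torque(),3))
movel((*xy,.2),None,.2)
P=np.array([.606,-.247]); u=np.array([np.cos(np.radians(7)),np.sin(np.radians(7))])
s=P-.138*u; move_ptp((*s,.2),q(7)); movel((*s,.135),None,.12)
print(np.round(read_qpos(),2),np.round(force(),2),np.round(read_ft_torque(),3),read_finger_gap(),read_time_s())
a,b=snap("side"),snap("top"); cv2.imwrite("pics/s4.png",a); cv2.imwrite("pics/t4.png",b)
cv2.imwrite("pics/c4.png",np.hstack([cv2.resize(a[300:420,280:410],None,fx=3,fy=3,interpolation=2),cv2.resize(b[180:300,400:520],None,fx=3,fy=3,interpolation=2)]))
E
```

```text
[ 0.32 -0.06  0.45]
gap 0.023904788234755708 117.81352758407593 [0.47943986 0.05177551 0.02668482]
[-0.45 -0.09 -3.07] [ 0.004  0.069 -0.028]
[-0.34  0.46  0.94  2.   -0.47  0.92 -0.6 ] [ 0.17 -0.01 -2.42] [ 0.021  0.055 -0.017] 0.02379293751309082 23.1417
```

View pics/c4.png

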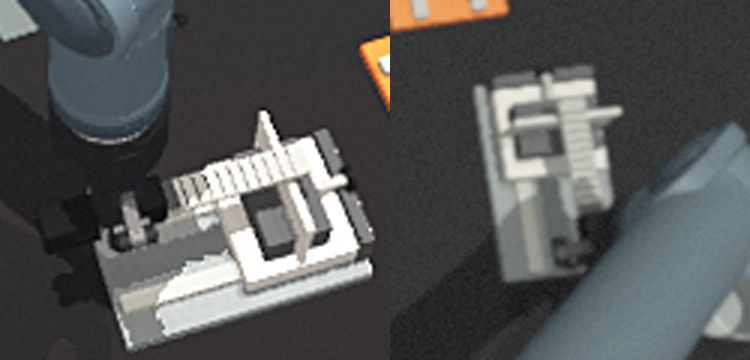

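The file hangs level, pointing forward, with its tip just past the plate, crossing near the middle of the edge (crop 280,165). First stroke follows, with force feedback.

Run:
```python
from h import *
P=np.array([.606,-.247]); u=np.array([np.cos(np.radians(7)),np.sin(np.radians(7))])
f0=force(8)[2]; s=-.138; z=.135; df=0
movel((*(P+s*u),.129),None,.08)
z=.129
while z>.116:
    z-=.001; s+=.0006; movel((*(P+s*u),z),None,.03); df=force(4)[2]-f0
    print(round(z,4),round(s,4),round(df,2))
    if df>2.5: break
log=[]
if df>2.5:
    while s<-.0625:
        z+=np.clip((df-5)*.0002,-.0006,.0006)
        s=min(s+.014,-.062); movel((*(P+s*u),z),None,.06); df=force(4)[2]-f0; log.append((round(s,4),round(z,5),round(df,2)))
    print(log,np.round(read_ft_force(),1))
    for k in (1,): movel((*(P+(s+.004)*u),z+.01),None,.08)
    movel((*(P+(s+.004)*u),z+.03),None,.12)
print(np.round(force(),2),np.round(read_ft_torque(),3),read_finger_gap(),read_time_s())
```

```text
0.128 -0.1374 -0.26
0.127 -0.1368 -0.9
0.126 -0.1362 -0.12
0.125 -0.1356 2.19
0.124 -0.135 5.23
[(-0.121, np.float64(0.12405), np.float64(3.99)), (-0.107, np.float64(0.12385), np.float64(9.25)), (-0.093, np.float64(0.12445), np.float64(7.57)), (-0.079, np.float64(0.12496), np.float64(6.69)), (-0.065, np.float64(0.1253), np.float64(7.33)), (-0.062, np.float64(0.12576), np.float64(7.47))] [-4.6 -1.7  4.7]
[-0.32  0.2  -2.9 ] [ 0.066  0.104 -0.056] 0.023844366513093334 28.4583
```

Run:
```python
from h import *
P=np.array([.606,-.247]); u=np.array([np.cos(np.radians(7)),np.sin(np.radians(7))])
go=lambda s,z,v: movel((*(P+s*u),z),None,v)
for k in range(3):
    go(-.141,.1555,.15); f0=force(4)[2]
    go(-.141,.129,.1); go(-.136,.1242,.04); a=force(4)[2]-f0
    go(-.062,.1253,.06); b=force(4)
    go(-.058,.135,.08); go(-.058,.1555,.12)
    print(round(a,2),round(b[2]-f0,2),np.round(b,1),read_finger_gap(),round(read_time_s(),2))
a,b=snap("side"),snap("top"); cv2.imwrite("pics/s5.png",a); cv2.imwrite("pics/t5.png",b)
cv2.imwrite("pics/c5.png",np.hstack([cv2.resize(a[300:420,280:410],None,fx=3,fy=3,interpolation=2),cv2.resize(b[180:300,400:520],None,fx=3,fy=3,interpolation=2)]))
```

```text
2.74 8.43 [-5.2 -0.7  5.8] 0.024204197006486253 32.09
2.27 7.95 [-4.5 -0.2  5.2] 0.02393855591543865 35.73
2.54 8.18 [-4.8 -0.2  5.8] 0.023980766570600224 39.36
```

View pics/c5.png

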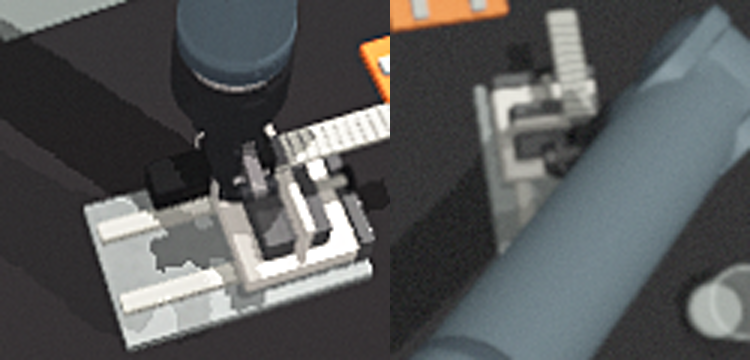

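The carriage is still against its stop (crop 362,243, as before), and the file is unchanged in the grip. Now I lay it back on the mat.

Run:
```python
from h import *
th=11.4; xy=(.479,.052)
p=read_eef_pos(); movel((p[0],p[1],.2),None,.15); move_ptp((*xy,.2),q(th)); movel((*xy,.045),None,.15)
f0=force(4)[2]
for z in (.032,.029,.028,.027,.026):
    movel((*xy,z),None,.04); d=force(3)[2]-f0; print(z,round(d,2))
    if d>2.2: break
move_gripper(.05,40); pause(.3); movel((*xy,.15),None,.15)
move_ptp((.5,.25,.3),q(th)); print(read_time_s(),np.round(read_ft_force(),2))
pause(.2); a,b=snap("side"),snap("top"); cv2.imwrite("pics/s6.png",a); cv2.imwrite("pics/t6.png",b)
c=blob(b,b.max(2)<95,(343,248,366,288)); print(rect("top",c,.033),cv2.boundingRect(c))
A=cv2.imread("pics/side0.png"); A2=cv2.resize(A[330:420,300:410],None,fx=3.3,fy=3.3,interpolation=2); B2=cv2.resize(a[330:420,300:410],None,fx=3.3,fy=3.3,interpolation=2)
cv2.imwrite("pics/c6.png",np.vstack([np.hstack([A2,B2]),cv2.resize(a[195:285,260:480],(A2.shape[1]*2,A2.shape[0]),interpolation=2)]))
print("jig diff",cv2.absdiff(A,a)[340:415,310:405].max(2).__gt__(60).sum(), "top diff",[(n,int((cv2.absdiff(cv2.imread("pics/top0.png"),b)[y0:y1,x0:x1].max(2)>50).sum())) for n,(x0,y0,x1,y1) in dict(jig=(425,195,485,280),bottle=(335,150,365,190),jar=(272,172,304,203),beaker=(495,262,538,300)).items()])
```

```text
0.032 -0.22
0.029 -0.3
0.028 -0.38
0.027 0.0
0.026 7.84
46.7 [ 0.4  -0.2  -0.22]
[4.73800e-01 5.27000e-02 9.08066e+01 2.61851e+01 1.02546e+01] (346, 254, 14, 31)
jig diff 0 top diff [('jig', 0), ('bottle', 0), ('jar', 67), ('beaker', 0)]
```

View pics/c6.png

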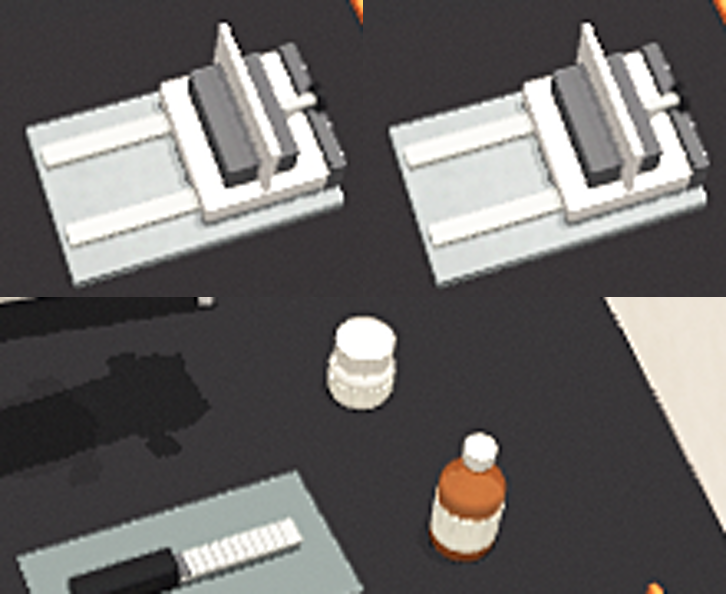

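The jig is pixel-identical to the start, the file lies flat on the mat, and the jar and bottle stand where they were. The jar difference in the top picture comes from the arm overhead.

Run:
```python
from h import *
A=cv2.imread("pics/side0.png");a=cv2.imread("pics/s6.png")
n=int((cv2.absdiff(A,a)[198:232,355:385].max(2)>50).sum()); print("jar side diff",n)
if n<30: print(sign_off())
```

```text
jar side diff 0
the job is handed in; nothing more can be done
None
```

I drew the file out by its blade, laid it on the mat and retook it by the handle, then filed the plate with four lifted forward strokes and laid it flat on the mat again; the job was handed in at about 47 s of the 72 s limit, and in the last pictures the carriage was on its stop and the bottle, beaker and jar had not moved.

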